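# Seat a taper-shank drill chuck in a leaning spindle socket

### The job

Take the drill chuck out of the wooden block and fit its tapered shank into the leaning steel socket of the bench stand: turn it until the flat tang at the tip finds the slot hidden at the bottom of the socket, without forcing it, then press or tap it fully home, collar against the socket's mouth, so that friction alone holds it. Let go of it and leave the spare holder and the other wares where they stand.

Things in the scene. Friction and masses are not known exactly. Their poses are not given: they have to be found in the camera images.
- chuck: Steel drill chuck, about 600 g, the thicker of the two holders in the block. Origin: centre of the collar's lower face (the shoulder); z along its axis to the jaws. Collar 37 mm dia., z 0 to 6 mm; dark body 40 mm dia., z 6 to 48 (grip here); jaws end at z 71. Tapered shank below: 26 mm dia. at z 0, 18 mm at z -42. Starts upright, shank in a hole, collar on the block's top.
- tang (a point): Tip of the chuck's flat tang, on its axis, 56 mm below the shoulder; axes as the chuck's. The tang is the last 14 mm of the shank: 17 mm wide along x, 4 mm thick along y, flat-ended.
- socket (a point): Centre of the socket's round mouth, 28.4 mm dia., in the flat face of a steel sleeve 50 mm dia. z points out along the socket's axis, 35 degrees from vertical; y is level. The shank goes in along -z; home is the chuck's shoulder centre at this point, collar on the face, a rigid stop. The last 9 mm of the way the taper grips ever harder: 10 to 25 N along the axis take it home, where friction keeps it.
- slot_face (a point): On the socket's axis 44 mm below the mouth: the bore's end face, axes as the mouth's. Across it runs a slot 6.4 mm wide for the tang, over 14 mm deep, direction unknown: within 0.8 rad either way of this x axis, about z; it does not turn when pushed lightly. Tang crossed by over about 0.15 rad: the chuck stops rigidly 12 mm short of home. Lined up: it sinks with little force to 9 mm short.
- stand: Fixed bench stand, origin at the centre of its underside. Base plate 150 x 110 x 12 mm (x, y, z), a grey column, a V-cradle and strap that hold the leaning sleeve; the mouth is at x -19 mm, y 0, z 125 mm. Nothing of it reaches above the plane of the mouth. The sleeve leans to its -x side.
- block: Fixed wooden block 70 x 190 x 64 mm (x, y, z), origin at the centre of its underside, with two 29 mm holes through it at y +55 and -55 mm.
- spare: Spare countersink holder, slimmer than the chuck: 36 mm collar, neck 20 mm, head 26 mm in diameter, 74 mm tall above the collar, straight shank in the other hole of the block. Origin at the centre of the collar's lower face. To be left alone.
- snowman: Ceramic snowman figurine, 62 mm in diameter, 104 mm tall, origin under its centre. To be left alone.
- vase: Small blue vase, 68 mm in diameter, 100 mm tall, origin under its centre. To be left alone.
- screwdriver: Screwdriver lying on the table, handle towards its -x, 120 mm long. To be left alone.
There are look-alikes about, which are no part of the job. What is shaped like the chuck but blue is not meant. What is shaped like the stand but blue is not meant.

How it is judged (in metres and radians):
On the way, in this order (a step that is already met when the one before it is completed fails the run):
1. the chuck is out of the block, at the socket: its shoulder within 45 mm of the mouth's centre and its axis within 10 degrees of the socket's (distance between chuck and socket below 0.045 m and angle between the z axis of chuck and the z axis of socket, either way round below 0.175 rad), for 0.1 s.
2. the tang is in the slot: shoulder within 9.5 mm of the mouth (distance between chuck and socket below 0.0095 m and angle between the z axis of chuck and the z axis of socket, either way round below 0.1 rad), for 0.1 s.
At the end, for the whole second after the job is handed in: The chuck sits home in the socket: its shoulder's centre within 2.5 mm of the mouth's centre, its axis within 3.4 degrees of the socket's, released and at rest (distance between chuck and socket below 0.0025 m and angle between the z axis of chuck and the z axis of socket, either way round below 0.06 rad and linear speed of chuck below 0.02 m/s); the robot touches nothing.
It fails at once if the chuck is forced against the socket with more than 70 N while the tang is not yet in the slot (shoulder 9.5 to 40 mm from the mouth) (distance between chuck and socket between 0.0095 and 0.04 m and contact force between chuck and stand above 70 N).
It fails at once if the spare holder, the snowman, the vase or the screwdriver is moved by more than 25 mm (distance of any of spare, snowman, vase, screwdriver from where it was at the start of the episode above 0.025 m).
It also fails if it takes over 51 s, if anything falls off the work surface, if the arm or the gripper's body presses on something with over 40 N, if the wrist force passes 120 N, or if a joint passes its speed limit or range.

### The arm

A 7-joint arm with a two-finger parallel gripper is mounted at the origin on the work surface. World frame = base frame: x ahead of the robot, y to its left, z up, the work surface at z = 0. Lengths are in mm, angles in rad, forces in N, time in s.
With the tool pointing down it reaches from about 375 to 925 mm from the base axis. Payload 3.1 kg.
Tool frame: the origin (TCP) lies at the very end of the fingers, on their centre line; the grasp point (between the pads) lies 19 mm behind it; y points along the fingers, z is the direction in which the jaws open and shut, and the axes are right-handed (so a half turn about y gives the same grasp; the last joint's range is limited). The gripper opens to 85 mm and grips with 20 to 120 N. Pads are 22 mm wide; open, the fingers measure 114 mm over their backs; the gripper's body (76 mm by 85 mm) begins 54 mm behind the grasp point. The pads swing forward as they close: fully open they stand 13 mm farther back than shut.
Start: joints at [-1.419, 0.383, 0.044, 1.598, -0.018, 1.161, -0.05], TCP at [160.663, 629.833, 231.269] pointing down, gripper open.
Joint ranges: [-2.61, 2.61], [-0.41, 2.15], [-1.48, 1.57], [0, 2.5], [-1.57, 4.71], [0.05, 1.97], [-2.85, 2.85]. Speed limits (rad/s): [2.79, 2.79, 3.14, 3.14, 3.14, 3.14, 3.14].

### API

Orientations are given as a unit quaternion [w, x, y, z].
In Python, from station import sensors, optics, ticket gives the robot as it stands.
- The arm moves only by the tool step_arm, never from a script. Its argument "commands" is a list of rows, each an object of numbers: "x", "y", "z": the shift along the tool's x, y, z in mm; "ax", "ay", "az": the turn, a rotation vector about the tool's x, y, z in degrees. In form: [{"x": .., "y": .., "z": .., "ax": .., "ay": .., "az": ..}, ...]. A call has 1 to 10 rows; each row shifts and turns the commanded pose from where the row before left it, along the tool's axes as they then stand; what a row does not reach is not made up. A row lasts 1/12 s, in which the tool goes at most 41.7 mm and 7.16 degrees, less where a joint would pass 70% of its speed; a pose out of reach is approached as far as the arm can. A call is refused whole if a number of a shift passes 41.7 or a number of a turn 7.16, either way. A call with a gripper value outside its range is refused whole. "claw" is the gripper command: -1 is shut, 1 is fully open, values between are in proportion, set as the call begins (left out, the last holds). The fingers move at their own pace and stop on an object; the grip force is fixed at half the most. Time passes only in rows, so rows that do not move let the fingers close. It gives the time, the measured TCP pose, the force and the opening at its end, in the units of the state.
- sensors.get_obs(): the state, without advancing time (a new reading comes with each control period).
- optics.snapshot(name): name is "scene" or "top"; returns the picture (480x640x3 uint8, red, green, blue); there is no depth.
- optics.calibration(name): a dict with "intrinsics" (3x3 intrinsics, pixels), "k1" (the pictures are not rectified: a ray, as slopes to the right and down, at radius r is drawn at 1 + k1 r^2 times it, then the intrinsics apply), "R" (3x3) and "t" (3): a world point X has camera coordinates R X + t. Camera axes: x right, y down, z forward; pixel columns grow to the right and rows downward; lengths in mm; the calibration is good to about 2 mm. A picture is of the moment at which its call begins. calibration takes no time and is no camera call.
- ticket.sign_off(): hands the job in, once; it reports no verdict.
The state is a dict: "clock": time; "q": joint angles; "dq": joint speeds; "joint_efforts": joint torques, N m; "eef_pos": TCP position; "ee_rot": TCP orientation; "wrist_force": force on the tool from outside, world axes, zero at the start; "moment": the same for the moment, N m; "grip_width": finger opening in mm.
Only numpy, scipy, OpenCV 4.12 (cv2) and the standard library are available. Lean on these libraries where they do the work, as an engineer would, in place of code of your own. Each camera call takes 0.05 s, during which the arm holds its last target.

## Working session

There is one attempt and no reset: what is moved stays moved. The work goes in short steps, Python scripts to look and compute and a tool call to move; the robot and the scene stay as the last step left them, time stands still between calls to the robot, and variables do not carry over. Pictures are saved under pics/ and viewed, and the job is handed in when it is done.

Besides the shell and the picture viewer there is one more tool, called after "Call:" by a JSON object that holds its "fn" and its "kwargs". step_arm: Moves the arm, as the interface text tells. Its arguments: {"type":"object","properties":{"commands":{"type":"array","items":{"type":"object","properties":{"x":{"type":"number"},"y":{"type":"number"},"z":{"type":"number"},"ax":{"type":"number"},"ay":{"type":"number"},"az":{"type":"number"}}}},"claw":{"type":"number"}},"required":["commands"]}

```bash
ls; mkdir -p pics; python3 - <<'E'
from station import sensors, optics
import cv2
print(sensors.get_obs())
for n in("scene","top"):
    im=optics.snapshot(n); cv2.imwrite(f"pics/{n}0.png",im[:,:,::-1]); print(optics.calibration(n))
E
```

```text
pics
{'clock': 0.0, 'q': array([-1.41879478,  0.38386356,  0.04385434,  1.59958607, -0.01791214,
        1.1611759 , -0.04988212]), 'dq': array([-0.00142479,  0.00093326, -0.00107838,  0.00082558,  0.00053703,
        0.00027156, -0.00063993]), 'joint_efforts': array([-4.73171531e-04, -4.33454382e+01,  1.02424800e+00, -2.49519145e+01,
        1.05915990e-02,  1.11618146e-02,  1.25738975e-05]), 'eef_pos': array([160.46941504, 628.90818573, 229.86341304]), 'ee_rot': array([-0.70067011,  0.70253205, -0.08812995,  0.08799567]), 'wrist_force': array([-0.47495083,  0.27469749, -0.46169876]), 'moment': array([-0.00400106,  0.00437226, -0.00493189]), 'grip_width': 85.73685649684909}
{'intrinsics': array([[560.53135386,   0.        , 323.6975325 ],
       [  0.        , 560.53135386, 252.46804625],
       [  0.        ,   0.        ,   1.        ]]), 'k1': -0.16223898118845742, 'R': array([[ 0.82334821,  0.5674995 , -0.00648379],
       [ 0.32474712, -0.48046234, -0.81467493],
       [-0.46544284,  0.66865556, -0.57988164]]), 't': array([-505.04035251,  -88.60454798, 1627.26952105])}
{'intrinsics': array([[539.16667594,   0.        , 326.22190895],
       [  0.        , 539.16667594, 237.69507316],
       [  0.        ,   0.        ,   1.        ]]), 'k1': -0.04622097180175912, 'R': array([[-0.01157599, -0.9999135 ,  0.00624417],
       [-0.98798785,  0.01047514, -0.15417614],
       [ 0.1540974 , -0.0079539 , -0.98802365]]), 't': array([ 38.35359108, 585.6741718 , 981.54936972])}
```

View pics/scene0.png

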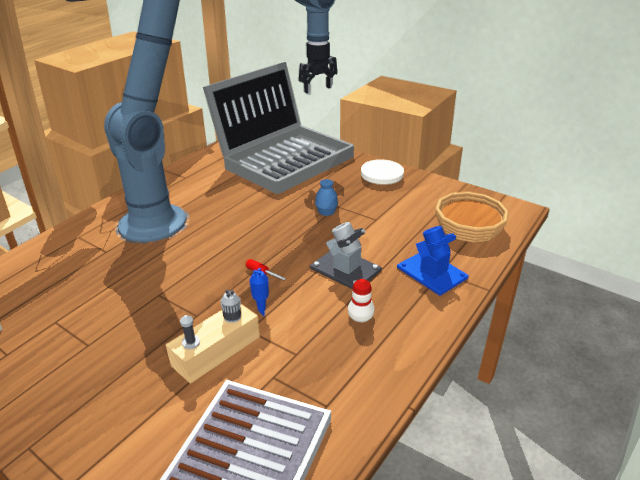

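View pics/top0.png

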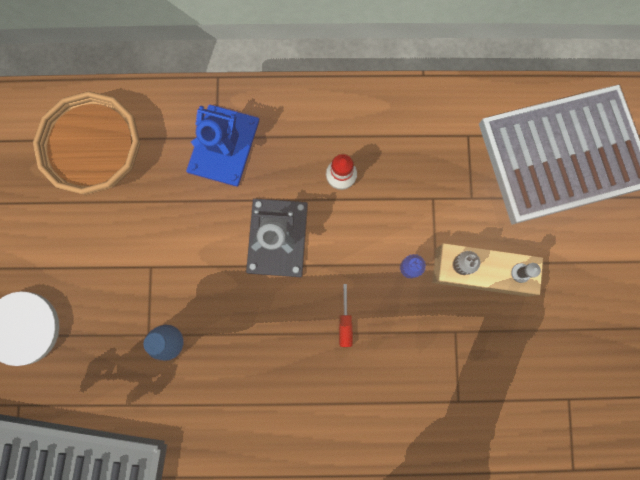

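The scene view shows the block at about (215,340) with the chuck at (231,305), and the grey stand at (345,255). In the top view the chuck is near (467,263) and the socket near (270,237). I'll zoom in.

```bash
python3 - <<'E'
import cv2
s=cv2.imread("pics/scene0.png");t=cv2.imread("pics/top0.png")
def c(im,x,y,w,h,n,f):
    cv2.imwrite(f"pics/{n}.png",cv2.resize(im[y:y+h,x:x+w],None,fx=f,fy=f,interpolation=cv2.INTER_CUBIC))
c(s,160,280,110,110,"c_sb",5.45); c(s,300,215,90,75,"c_ss",8)
c(t,395,230,160,80,"c_tb",5); c(t,235,190,80,95,"c_ts",6.3)
E
```

```text
(no output)
```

View pics/c_sb.png

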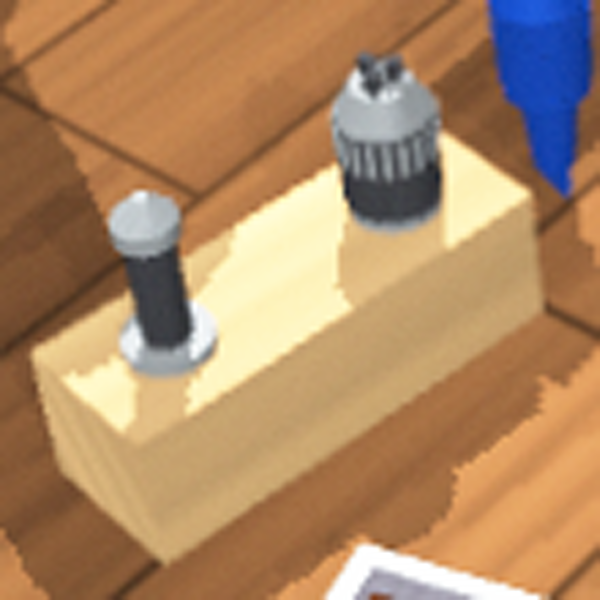

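View pics/c_ss.png

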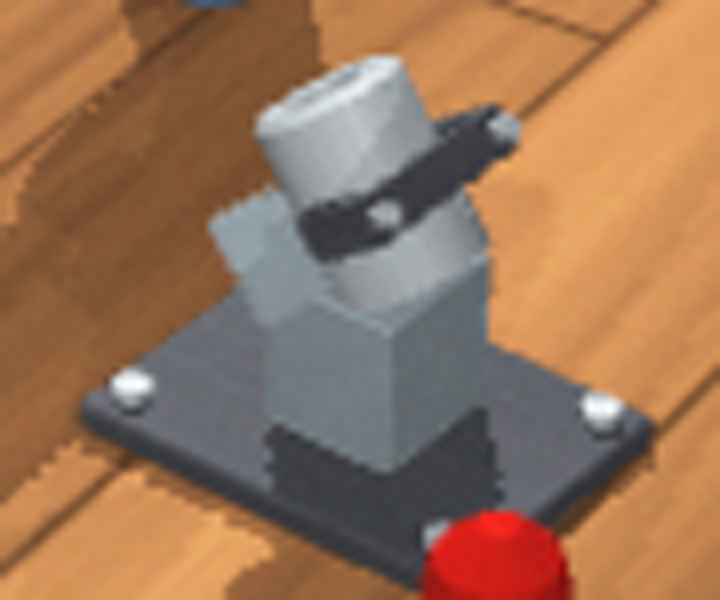

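View pics/c_tb.png

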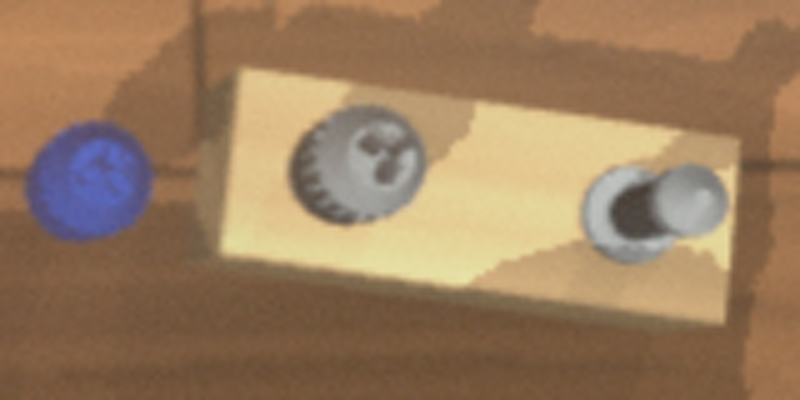

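View pics/c_ts.png

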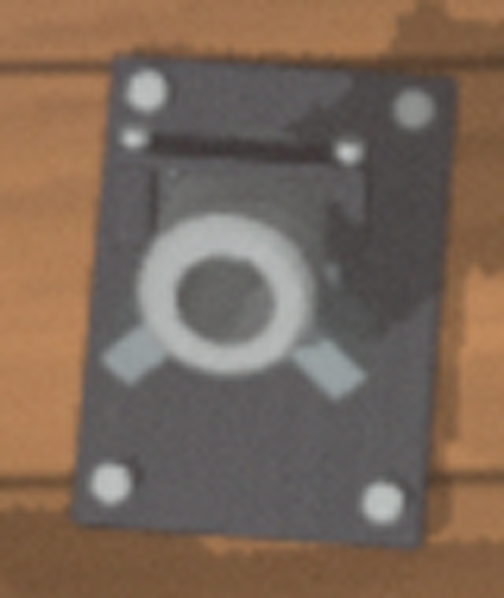

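```bash
cat > h.py <<'E'
import numpy as np, cv2
from scipy.optimize import least_squares
from scipy.spatial.transform import Rotation as R
from station import optics
C={n:optics.calibration(n) for n in("scene","top")}
def proj(n,P):
    c=C[n];P=np.atleast_2d(np.asarray(P,float))
    return cv2.projectPoints(P,cv2.Rodrigues(c["R"])[0],c["t"],c["intrinsics"],np.array([c["k1"],0,0,0.]))[0][:,0]
def crop(pts,s,o): return (np.array(pts,float)+0.5)/s+np.array(o)-0.5
def pose(p,L):
    c,s=np.cos(p[2]),np.sin(p[2]);L=np.asarray(L,float)
    return L@np.array([[c,-s,0],[s,c,0],[0,0,1]]).T+[p[0],p[1],0]
E
cat > fit.py <<'E'
from h import *
def fit(obs,p0):
    f=lambda p:np.concatenate([(proj(n,pose(p,L))-uv).ravel() for n,L,uv in obs])
    r=least_squares(f,p0,loss="soft_l1")
    print(r.x)
    for n,L,uv in obs: print(n,np.round(proj(n,pose(r.x,L))-uv,1).tolist())
    return r.x
# stand: image up=+x, left=+y
st=[("top",[[75,55,12],[75,-55,12],[-75,-55,12],[-75,55,12]],crop([(115,57),(455,80),(422,547),(75,522)],6.3,(235,190))),
 ("top",[[-19,0,125]],crop([(225,294)],6.3,(235,190))),
 ("scene",[[-19,0,125]],crop([(332,95)],8,(300,215))),
 ("scene",[[-75,-55,12],[75,-55,12]],crop([(82,402),(400,580)],8,(300,215)))]
st[-1]=("scene",[[-75,-55,12]],st[-1][2][:1])
st.append(("scene",[[75,55,12]],crop([(655,425)],8,(300,215))))
print("STAND");p=fit(st,[500,100,0])
bl=[("top",[[35,95,64],[35,-95,64],[-35,-95,64],[-35,95,64]],crop([(240,68),(740,135),(724,325),(220,255)],5,(395,230))),
 ("scene",[[-35,-95,64],[35,-95,64],[35,95,64],[35,-95,0],[35,95,0],[-35,-95,0]],crop([(35,352),(135,442),(530,192),(165,563),(545,308),(62,470)],5.45,(160,280)))]
print("BLOCK");b=fit(bl,[500,-250,0])
for y in(55,-55): print(pose(b,[[0,y,64]]))
for n in bl[0],: pass
c=pose(b,[[0,55,64]])[0]
for n,s,o in(("top",5,(395,230)),("scene",5.45,(160,280))):
    for z in(0,6,48,71): print(n,z,((proj(n,c+[0,0,z])-o+.5)*s-.5).round())
E
python3 fit.py
```

```text
STAND
[ 5.94426455e+02  1.28332166e+02 -8.00239642e-02]
top [[-0.2, -1.0], [0.9, -0.9], [0.5, 0.1], [-0.7, 0.2]]
top [[0.4, 1.0]]
scene [[-0.4, -0.9]]
scene [[-0.1, -0.3]]
scene [[1.1, -1.4]]
BLOCK
[ 5.20641483e+02 -2.75118326e+02 -1.52468118e-01]
top [[0.4, 0.4], [0.3, 1.1], [0.5, 0.2], [0.3, -0.0]]
scene [[-0.3, -0.3], [1.2, 0.6], [0.7, -0.1], [0.8, 0.0], [0.2, 0.1], [0.2, -0.4]]
[[ 528.99477767 -220.75636841   64.        ]]
[[ 512.28818901 -329.48028434   64.        ]]
top 0 [[338. 177.]]
top 6 [[342. 175.]]
top 48 [[372. 163.]]
top 71 [[390. 156.]]
scene 0 [[399. 200.]]
scene 6 [[398. 189.]]
scene 48 [[386. 107.]]
scene 71 [[380.  61.]]
```

```bash
cat >> h.py <<'E'
from station import sensors
def st():
    o=sensors.get_obs();w,x,y,z=o["ee_rot"]
    return o,np.array(o["eef_pos"]),R.from_quat([x,y,z,w])
def move(Pt,Rt,cap=None):
    "total move in tool axes: shift mm (initial tool axes) and rotvec deg"
    o,p,r=st()
    return r.inv().apply(np.array(Pt)-p).round(1),np.degrees((r.inv()*Rt).as_rotvec()).round(2)
E
python3 - <<'E'
from h import *
o,p,r=st();print(r.as_matrix().round(3))
# tool down: y=(0,0,-1); z (jaw) along block x
for a in(-0.152,):
    z=np.array([np.cos(a),np.sin(a),0]);y=np.array([0,0,-1.])
    for s in(1,-1):
        Rt=R.from_matrix(np.c_[np.cross(y,s*z),y,s*z]);print(s,move([529,-220,140],Rt))
E
```

```text
[[ 0.969 -0.     0.247]
 [-0.247 -0.002  0.969]
 [ 0.    -1.    -0.002]]
1 (array([ 566.9,   91.8, -731.4]), array([ 0.11, 84.4 ,  0.1 ]))
-1 (array([ 566.9,   91.8, -731.4]), array([  0.11, -95.6 ,  -0.11]))
```

```bash
cat >> h.py <<'E'
import math
from scipy.spatial.transform import Slerp
def rows(wps,step=36,ang=6.5,n0=None):
    "wps: list of (P,R); print rows; shift is in the axes as before the row"
    o,p,r=st(); out=[]
    for P,Rt in wps:
        P=np.array(P,float);rv=np.degrees((r.inv()*Rt).as_rotvec())
        n=max(1,math.ceil(np.linalg.norm(P-p)/step),math.ceil(np.linalg.norm(rv)/ang))
        for i in range(n):
            dp=(P-p)/(n-i); dr=R.from_rotvec(np.radians(rv/n))
            sh=r.inv().apply(dp).round(1);a=(rv/n).round(2)
            out.append(dict(zip(("x","y","z","ax","ay","az"),[float(v) for v in (*sh,*a)])))
            p=p+r.apply(sh); r=r*R.from_rotvec(np.radians(a))
    for i in range(0,len(out),10): print(str(out[i:i+10]).replace("'",'"'))
def frame(y,z):
    y=np.array(y,float);y/=np.linalg.norm(y);z=np.array(z,float);z-=y*(y@z);z/=np.linalg.norm(z)
    return R.from_matrix(np.c_[np.cross(y,z),y,z])
E
python3 - <<'E'
from h import *
a=-.152
Rt=frame([0,0,-1],[np.cos(a),np.sin(a),0]); o,p,r=st()
Rm=frame([0,0,-1],[np.cos(.5),np.sin(.5),0])
rows([([480,220,260],Rm),([529,-218,200],Rt)])
E
```

```text
[{"x": 27.4, "y": -1.9, "z": -21.2, "ax": 0.01, "ay": 3.14, "az": 0.0}, {"x": 28.5, "y": -2.0, "z": -19.6, "ax": 0.01, "ay": 3.14, "az": 0.0}, {"x": 29.5, "y": -2.0, "z": -18.0, "ax": 0.01, "ay": 3.14, "az": 0.0}, {"x": 30.5, "y": -2.0, "z": -16.4, "ax": 0.01, "ay": 3.14, "az": 0.0}, {"x": 31.3, "y": -2.0, "z": -14.7, "ax": 0.01, "ay": 3.14, "az": 0.0}, {"x": 32.1, "y": -1.9, "z": -13.0, "ax": 0.01, "ay": 3.14, "az": 0.0}, {"x": 32.7, "y": -2.0, "z": -11.2, "ax": 0.01, "ay": 3.14, "az": 0.0}, {"x": 33.3, "y": -2.0, "z": -9.4, "ax": 0.01, "ay": 3.14, "az": 0.0}, {"x": 33.8, "y": -1.9, "z": -7.5, "ax": 0.01, "ay": 3.14, "az": 0.0}, {"x": 34.1, "y": -2.0, "z": -5.7, "ax": 0.01, "ay": 3.14, "az": 0.0}]
[{"x": 34.4, "y": -1.9, "z": -3.8, "ax": 0.01, "ay": 3.14, "az": 0.0}, {"x": 34.6, "y": -2.0, "z": -1.9, "ax": 0.01, "ay": 3.14, "az": 0.0}, {"x": 34.6, "y": -1.9, "z": 0.0, "ax": 0.01, "ay": 3.14, "az": 0.0}, {"x": 34.6, "y": -2.0, "z": 1.9, "ax": 0.01, "ay": 3.14, "az": 0.0}, {"x": 34.4, "y": -1.9, "z": 3.8, "ax": 0.01, "ay": 3.14, "az": 0.0}, {"x": 31.4, "y": 4.6, "z": -12.8, "ax": -0.0, "ay": 2.87, "az": 0.0}, {"x": 32.0, "y": 4.6, "z": -11.2, "ax": -0.0, "ay": 2.87, "az": 0.0}, {"x": 32.5, "y": 4.6, "z": -9.6, "ax": -0.0, "ay": 2.87, "az": 0.0}, {"x": 32.9, "y": 4.6, "z": -8.0, "ax": -0.0, "ay": 2.87, "az": 0.0}, {"x": 33.3, "y": 4.6, "z": -6.3, "ax": -0.0, "ay": 2.87, "az": 0.0}]
[{"x": 33.6, "y": 4.6, "z": -4.6, "ax": -0.0, "ay": 2.87, "az": 0.0}, {"x": 33.8, "y": 4.6, "z": -3.0, "ax": -0.0, "ay": 2.87, "az": 0.0}, {"x": 33.9, "y": 4.7, "z": -1.3, "ax": -0.0, "ay": 2.87, "az": 0.0}, {"x": 33.9, "y": 4.6, "z": 0.4, "ax": -0.0, "ay": 2.87, "az": 0.0}, {"x": 33.8, "y": 4.7, "z": 2.1, "ax": -0.0, "ay": 2.87, "az": 0.0}, {"x": 33.7, "y": 4.6, "z": 3.9, "ax": -0.0, "ay": 2.87, "az": 0.0}, {"x": 33.4, "y": 4.7, "z": 5.5, "ax": -0.0, "ay": 2.87, "az": 0.0}, {"x": 33.1, "y": 4.6, "z": 7.2, "ax": -0.0, "ay": 2.87, "az": 0.0}]
```

Call:
{"fn": "step_arm", "kwargs": {"commands": [{"x": 27.4, "y": -2, "z": -21.2, "ay": 3.14}, {"x": 28.5, "y": -2, "z": -19.6, "ay": 3.14}, {"x": 29.5, "y": -2, "z": -18, "ay": 3.14}, {"x": 30.5, "y": -2, "z": -16.4, "ay": 3.14}, {"x": 31.3, "y": -2, "z": -14.7, "ay": 3.14}, {"x": 32.1, "y": -2, "z": -13, "ay": 3.14}, {"x": 32.7, "y": -2, "z": -11.2, "ay": 3.14}, {"x": 33.3, "y": -2, "z": -9.4, "ay": 3.14}, {"x": 33.8, "y": -2, "z": -7.5, "ay": 3.14}, {"x": 34.1, "y": -2, "z": -5.7, "ay": 3.14}], "claw": 1}}

```text
$.commands[0]: bad value
```

Call:
{"fn": "step_arm", "kwargs": {"commands": [{"x": 34.4, "y": -2, "z": -3.8, "ay": 3.14}, {"x": 34.6, "y": -2, "z": -1.9, "ay": 3.14}, {"x": 34.6, "y": -2, "z": 0, "ay": 3.14}, {"x": 34.6, "y": -2, "z": 1.9, "ay": 3.14}, {"x": 34.4, "y": -2, "z": 3.8, "ay": 3.14}, {"x": 31.4, "y": 4.6, "z": -12.8, "ay": 2.87}, {"x": 32, "y": 4.6, "z": -11.2, "ay": 2.87}, {"x": 32.5, "y": 4.6, "z": -9.6, "ay": 2.87}, {"x": 32.9, "y": 4.6, "z": -8, "ay": 2.87}, {"x": 33.3, "y": 4.6, "z": -6.3, "ay": 2.87}]}}

```text
$.commands[0]: bad value
```

Call:
{"fn": "step_arm", "kwargs": {"commands": [{"x": 33.6, "y": 4.6, "z": -4.6, "ay": 2.87}, {"x": 33.8, "y": 4.6, "z": -3, "ay": 2.87}, {"x": 33.9, "y": 4.6, "z": -1.3, "ay": 2.87}, {"x": 33.9, "y": 4.6, "z": 0.4, "ay": 2.87}, {"x": 33.8, "y": 4.6, "z": 2.1, "ay": 2.87}, {"x": 33.7, "y": 4.6, "z": 3.9, "ay": 2.87}, {"x": 33.4, "y": 4.6, "z": 5.5, "ay": 2.87}, {"x": 33.1, "y": 4.6, "z": 7.2, "ay": 2.87}, {"x": 0}]}}

```text
$.commands[0]: bad value
```

```bash
python3 - <<'E'
from h import *
o,p,r=st();print(o["clock"],p,o["q"].round(2),r.as_matrix().round(3),o["wrist_force"])
for n in("scene","top"):
    im=optics.snapshot(n)[:,:,::-1]; cv2.imwrite(f"pics/{n}1.png",im); print(n,proj(n,p))
E
```

```text
0.1 [160.45348521 629.01404058 230.01586126] [-1.42  0.38  0.04  1.6  -0.02  1.16 -0.05] [[ 0.969 -0.     0.247]
 [-0.247 -0.002  0.969]
 [ 0.    -1.    -0.002]] [-0.07878136  0.15653676  0.15474706]
scene [[318.44940344  94.30899758]]
top [[-69.34684756 504.25607959]]
```

Call:
{"fn": "step_arm", "kwargs": {"commands": [{"x": 27.4, "y": -2, "z": -21.2, "ax": 0, "ay": 3.14, "az": 0}, {"x": 28.5, "y": -2, "z": -19.6, "ax": 0, "ay": 3.14, "az": 0}, {"x": 29.5, "y": -2, "z": -18, "ax": 0, "ay": 3.14, "az": 0}, {"x": 30.5, "y": -2, "z": -16.4, "ax": 0, "ay": 3.14, "az": 0}, {"x": 31.3, "y": -2, "z": -14.7, "ax": 0, "ay": 3.14, "az": 0}, {"x": 32.1, "y": -2, "z": -13, "ax": 0, "ay": 3.14, "az": 0}, {"x": 32.7, "y": -2, "z": -11.2, "ax": 0, "ay": 3.14, "az": 0}, {"x": 33.3, "y": -2, "z": -9.4, "ax": 0, "ay": 3.14, "az": 0}, {"x": 33.8, "y": -2, "z": -7.5, "ax": 0, "ay": 3.14, "az": 0}, {"x": 34.1, "y": -2, "z": -5.7, "ax": 0, "ay": 3.14, "az": 0}], "claw": 1}}

```text
clock: 1.03
eef_pos: [374.3, 355.5, 251.3]
ee_rot: [0.651, -0.651, 0.276, -0.275]
wrist_force: [0.9, 0.1, -0.4]
grip_width: 85.2
```

Call:
{"fn": "step_arm", "kwargs": {"commands": [{"x": 34.4, "y": -2, "z": -3.8, "ax": 0, "ay": 3.14, "az": 0}, {"x": 34.6, "y": -2, "z": -1.9, "ax": 0, "ay": 3.14, "az": 0}, {"x": 34.6, "y": -2, "z": 0, "ax": 0, "ay": 3.14, "az": 0}, {"x": 34.6, "y": -2, "z": 1.9, "ax": 0, "ay": 3.14, "az": 0}, {"x": 34.4, "y": -2, "z": 3.8, "ax": 0, "ay": 3.14, "az": 0}, {"x": 31.4, "y": 4.6, "z": -12.8, "ax": 0, "ay": 2.87, "az": 0}, {"x": 32, "y": 4.6, "z": -11.2, "ax": 0, "ay": 2.87, "az": 0}, {"x": 32.5, "y": 4.6, "z": -9.6, "ax": 0, "ay": 2.87, "az": 0}, {"x": 32.9, "y": 4.6, "z": -8, "ax": 0, "ay": 2.87, "az": 0}, {"x": 33.3, "y": 4.6, "z": -6.3, "ax": 0, "ay": 2.87, "az": 0}]}}

```text
clock: 1.87
eef_pos: [498.8, 50.7, 238.1]
ee_rot: [0.558, -0.558, 0.435, -0.435]
wrist_force: [0.8, -0.8, 0.3]
grip_width: 85.3
```

Call:
{"fn": "step_arm", "kwargs": {"commands": [{"x": 33.6, "y": 4.6, "z": -4.6, "ax": 0, "ay": 2.87, "az": 0}, {"x": 33.8, "y": 4.6, "z": -3, "ax": 0, "ay": 2.87, "az": 0}, {"x": 33.9, "y": 4.6, "z": -1.3, "ax": 0, "ay": 2.87, "az": 0}, {"x": 33.9, "y": 4.6, "z": 0.4, "ax": 0, "ay": 2.87, "az": 0}, {"x": 33.8, "y": 4.6, "z": 2.1, "ax": 0, "ay": 2.87, "az": 0}, {"x": 33.7, "y": 4.6, "z": 3.9, "ax": 0, "ay": 2.87, "az": 0}, {"x": 33.4, "y": 4.6, "z": 5.5, "ax": 0, "ay": 2.87, "az": 0}, {"x": 33.1, "y": 4.6, "z": 7.2, "ax": 0, "ay": 2.87, "az": 0}, {"x": 0, "y": 0, "z": 0, "ax": 0, "ay": 0, "az": 0}]}}

```text
clock: 2.62
eef_pos: [527.0, -226.2, 201.3]
ee_rot: [-0.455, 0.459, -0.538, 0.541]
wrist_force: [-0.7, -1.5, -0.5]
grip_width: 85.7
```

```bash
python3 - <<'E'
from h import *
o,p,r=st();print(o["clock"],p,o["q"].round(2),r.as_matrix().round(3),o["wrist_force"])
for n in("scene","top"):
    im=optics.snapshot(n)[:,:,::-1]; cv2.imwrite(f"pics/{n}1.png",im); print(n,proj(n,p))
E
```

```text
2.6167 [ 527.01621883 -226.23019674  201.32759135] [-0.34  0.34  0.81  1.85 -0.27  1.07  0.41] [[-0.164 -0.001  0.987]
 [-0.986 -0.007 -0.164]
 [ 0.007 -1.     0.   ]] [-0.67230737 -1.46363516 -0.49120654]
scene [[223.1929429  266.09181576]]
top [[487.30592285 257.28091786]]
```

View pictures.

```bash
python3 - <<'E'
import cv2,numpy as np
s=cv2.imread("pics/scene1.png");t=cv2.imread("pics/top1.png")
a=cv2.resize(s[200:380,150:310],None,fx=2.4,fy=2.4);b=cv2.resize(t[180:330,400:580],None,fx=2.2,fy=2.2)
c=np.zeros((432,800,3),np.uint8);c[:a.shape[0],:a.shape[1]]=a;c[:b.shape[0],400:400+b.shape[1]]=b;cv2.imwrite("pics/v1.png",c)
E
```

```text
(no output)
```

View pics/v1.png

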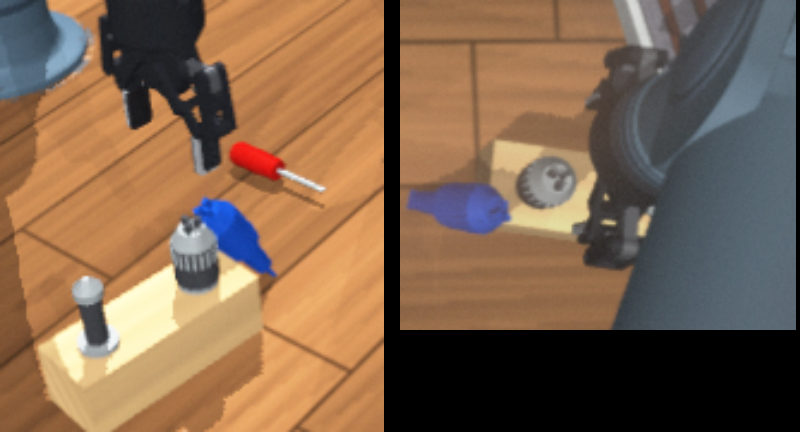

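```bash
cat >> h.py <<'E'
def ringpts(c,ax,z,rad,n=60):
    ax=np.array(ax,float);ax/=np.linalg.norm(ax);u=np.cross(ax,[0,1,0.1]);u/=np.linalg.norm(u);v=np.cross(ax,u)
    t=np.linspace(0,2*np.pi,n);return np.array(c)+ax*z+rad*(np.outer(np.cos(t),u)+np.outer(np.sin(t),v))
def overlay(n,im,segs,win,f,out):
    x,y,w,h=win;v=cv2.resize(im[y:y+h,x:x+w],None,fx=f,fy=f,interpolation=cv2.INTER_CUBIC)
    for s,col in segs:
        q=((proj(n,s)-[x,y]+.5)*f-.5).round().astype(np.int32);cv2.polylines(v,[q.reshape(-1,1,2)],False,col,1)
    cv2.imwrite(out,v)
E
python3 - <<'E'
from h import *
c=[529,-220.5,64]
segs=[(ringpts(c,[0,0,1],z,r),(0,255,0)) for z,r in((0,18.5),(6,20),(48,20))]
for n,w in(("scene",(190,270,80,70)),("top",(430,220,80,70))):
    overlay(n,cv2.imread(f"pics/{n}1.png"),segs,w,5,f"pics/ov_{n}.png")
cv2.imwrite("pics/ov1.png",np.hstack([cv2.imread("pics/ov_scene.png"),cv2.imread("pics/ov_top.png")]))
E
```

```text
(no output)
```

View pics/ov1.png

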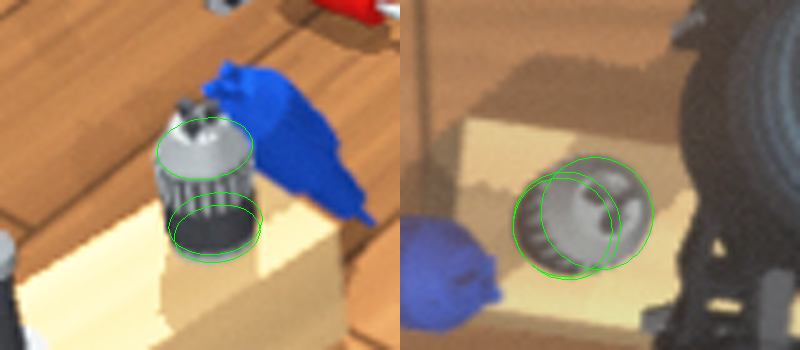

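```bash
python3 - <<'E'
from h import *
def tri(a,b):
    def f(X): return np.r_[(proj("top",X)-a)[0],(proj("scene",X)-b)[0]]
    r=least_squares(f,[528,-200,80]);return r.x.round(1),r.fun.round(1)
print(tri((449.5,278),(235,284)))   # blue jaw end
a=-.152
Rt=frame([0,0,-1],[np.cos(a),np.sin(a),0])
rows([([528,-220.5,145],Rt)],step=20)
E
```

```text
(array([ 502.8, -182.1,  115.5]), array([-0.9, -1. , -1.7,  0. ]))
[{"x": 0.4, "y": 18.7, "z": 0.0, "ax": 0.02, "ay": -0.08, "az": 0.02}, {"x": 0.4, "y": 18.7, "z": 0.0, "ax": 0.02, "ay": -0.08, "az": 0.02}, {"x": 0.3, "y": 18.7, "z": 0.0, "ax": 0.02, "ay": -0.08, "az": 0.02}]
```

Call:
{"fn": "step_arm", "kwargs": {"commands": [{"x": 0.4, "y": 18.7, "z": 0, "ax": 0, "ay": 0, "az": 0}, {"x": 0.4, "y": 18.7, "z": 0, "ax": 0, "ay": 0, "az": 0}, {"x": 0.3, "y": 18.7, "z": 0, "ax": 0, "ay": 0, "az": 0}, {"x": 0, "y": 0, "z": 0, "ax": 0, "ay": 0, "az": 0}]}}

```text
clock: 3.05
eef_pos: [526.6, -214.3, 141.7]
ee_rot: [0.46, -0.463, 0.538, -0.533]
wrist_force: [-0.4, 1.2, -0.4]
grip_width: 85.3
```

```bash
python3 - <<'E'
from h import *
o,p,r=st();print(o["clock"],p,o["q"].round(2))
im=optics.snapshot("scene")[:,:,::-1]; 
overlay("scene",im,[([p,p+[0,0,-80]],(0,0,255))],(150,220,140,120),5,"pics/v2.png")
E
```

```text
3.05 [ 526.63485575 -214.31777428  141.67309864] [-0.31  0.42  0.76  1.9  -0.34  0.97  0.46]
```

View pics/v2.png

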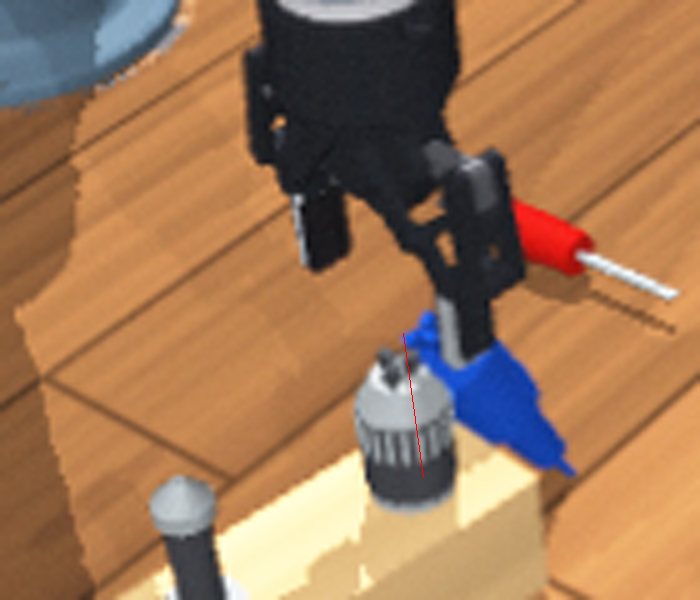

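Call:
{"fn": "step_arm", "kwargs": {"commands": [{"x": 0, "y": 0, "z": 0, "ax": 0, "ay": 0, "az": 0}, {"x": 0, "y": 0, "z": 0, "ax": 0, "ay": 0, "az": 0}, {"x": 0, "y": 0, "z": 0, "ax": 0, "ay": 0, "az": 0}]}}

```text
clock: 3.35
eef_pos: [530.2, -218.2, 146.9]
ee_rot: [-0.461, 0.46, -0.536, 0.537]
wrist_force: [-0.2, 0.3, 0.1]
grip_width: 85.3
```

```bash
python3 - <<'E'
from h import *
o,p,r=st();print(o["clock"],p,o["q"].round(2),o["dq"].round(3))
im=optics.snapshot("top")[:,:,::-1]; 
o,p,r=st();print(o["clock"],p,r.as_matrix().round(3),o["dq"].round(3))
overlay("top",im,[([p,p+[0,0,-80]],(0,0,255))],(400,200,140,120),5,"pics/v3.png")
E
```

```text
3.35 [ 530.1786621  -218.23390021  146.86961965] [-0.31  0.41  0.76  1.89 -0.34  0.97  0.46] [ 0.004  0.002  0.004  0.004 -0.002 -0.002  0.003]
3.4 [ 530.0405306  -218.33618844  146.78285581] [[-0.151  0.003  0.989]
 [-0.989 -0.    -0.151]
 [-0.    -1.     0.003]] [ 0.003  0.004  0.     0.003 -0.    -0.    -0.   ]
```

View pics/v3.png

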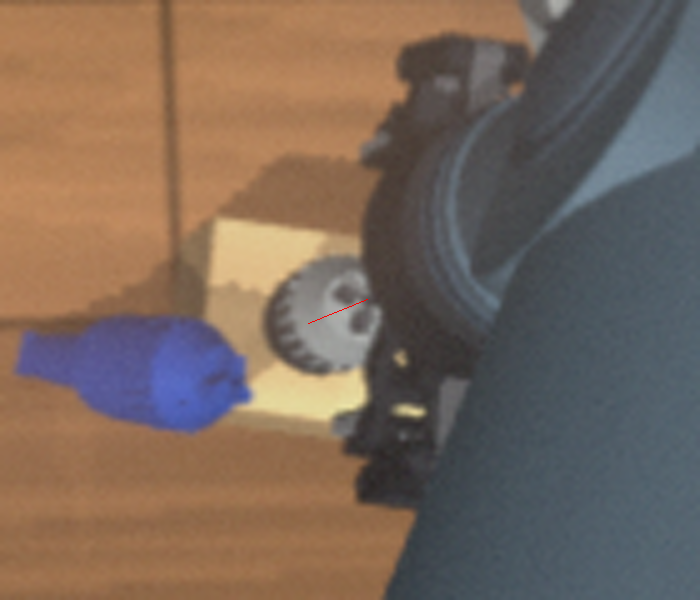

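Call:
{"fn": "step_arm", "kwargs": {"commands": [{"x": 1, "y": 12, "z": -0.6, "ax": 0, "ay": 0, "az": 0}, {"x": 1, "y": 12, "z": -0.6, "ax": 0, "ay": 0, "az": 0}, {"x": 0.4, "y": 12, "z": 0, "ax": 0, "ay": 0, "az": 0}, {"x": 0, "y": 12, "z": 0, "ax": 0, "ay": 0, "az": 0}, {"x": 0, "y": 12, "z": 0, "ax": 0, "ay": 0, "az": 0}, {"x": 0, "y": 11, "z": 0, "ax": 0, "ay": 0, "az": 0}, {"x": 0, "y": 0, "z": 0, "ax": 0, "ay": 0, "az": 0}, {"x": 0, "y": 0, "z": 0, "ax": 0, "ay": 0, "az": 0}]}}

```text
clock: 4.07
eef_pos: [526.5, -220.3, 73.1]
ee_rot: [0.46, -0.461, 0.537, -0.536]
wrist_force: [0.2, 0.5, 0.6]
grip_width: 85.8
```

```bash
python3 - <<'E'
from h import *
o,p,r=st();print(o["clock"],p,o["q"].round(2),o["wrist_force"])
im=optics.snapshot("scene")[:,:,::-1]; 
overlay("scene",im,[([p,p+[0,0,50]],(0,0,255))],(150,220,140,120),5,"pics/v4.png")
E
```

```text
4.0667 [ 526.54501399 -220.2947349    73.10823952] [-0.24  0.52  0.69  1.93 -0.44  0.85  0.53] [0.22060345 0.45718319 0.61935682]
```

View pics/v4.png

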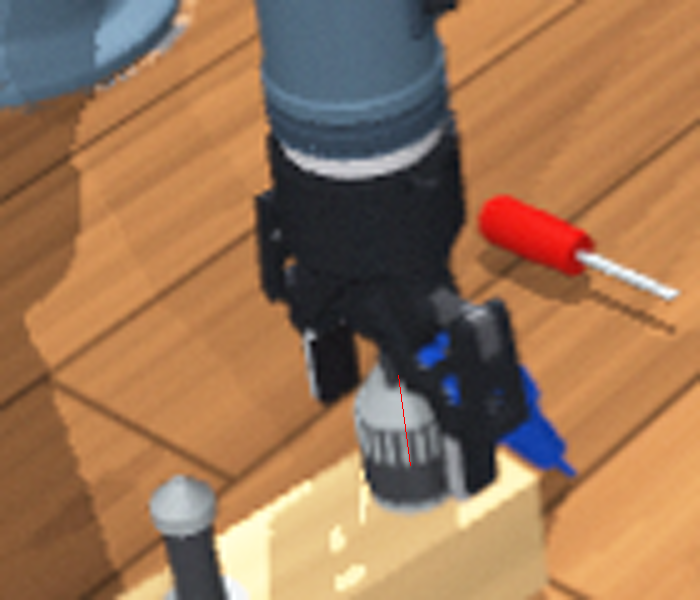

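Call:
{"fn": "step_arm", "kwargs": {"commands": [{"x": 0, "y": 0, "z": 0, "ax": 0, "ay": 0, "az": 0}, {"x": 0, "y": 0, "z": 0, "ax": 0, "ay": 0, "az": 0}, {"x": 0, "y": 0, "z": 0, "ax": 0, "ay": 0, "az": 0}, {"x": 0, "y": 0, "z": 0, "ax": 0, "ay": 0, "az": 0}, {"x": 0, "y": 0, "z": 0, "ax": 0, "ay": 0, "az": 0}, {"x": 0, "y": 0, "z": 0, "ax": 0, "ay": 0, "az": 0}], "claw": -1}}

```text
clock: 4.62
eef_pos: [529.4, -220.9, 75.7]
ee_rot: [-0.461, 0.46, -0.535, 0.538]
wrist_force: [2.5, -0.0, 4.4]
grip_width: 38.7
```

Call:
{"fn": "step_arm", "kwargs": {"commands": [{"x": 0, "y": 0, "z": 0, "ax": 0, "ay": 0, "az": 0}, {"x": 0, "y": 0, "z": 0, "ax": 0, "ay": 0, "az": 0}]}}

```text
clock: 4.78
eef_pos: [529.4, -221.0, 75.7]
ee_rot: [-0.461, 0.46, -0.535, 0.538]
wrist_force: [2.9, 0.8, 5.6]
grip_width: 38.6
```

Call:
{"fn": "step_arm", "kwargs": {"commands": [{"x": 0, "y": -8, "z": 0, "ax": 0, "ay": 0, "az": 0}, {"x": 0, "y": -15, "z": 0, "ax": 0, "ay": 0, "az": 0}, {"x": 0, "y": -20, "z": 0, "ax": 0, "ay": 0, "az": 0}, {"x": 0, "y": -25, "z": 0, "ax": 0, "ay": 0, "az": 0}, {"x": 0, "y": -30, "z": 0, "ax": 0, "ay": 0, "az": 0}, {"x": 0, "y": -30, "z": 0, "ax": 0, "ay": 0, "az": 0}, {"x": 0, "y": -20, "z": 0, "ax": 0, "ay": 0, "az": 0}, {"x": 0, "y": 0, "z": 0, "ax": 0, "ay": 0, "az": 0}, {"x": 0, "y": 0, "z": 0, "ax": 0, "ay": 0, "az": 0}]}}

```text
clock: 5.53
eef_pos: [525.8, -219.9, 221.1]
ee_rot: [0.46, -0.461, 0.538, -0.536]
wrist_force: [-0.6, 0.6, -6.3]
grip_width: 38.8
```

```bash
python3 - <<'E'
from h import *
o,p,r=st();print(o["clock"],p,o["q"].round(2),o["wrist_force"],o["grip_width"])
im=optics.snapshot("scene")[:,:,::-1]; cv2.imwrite("pics/scene5.png",im)
overlay("scene",im,[],(150,130,140,120),5,"pics/v5.png")
E
```

```text
5.5333 [ 525.80779301 -219.86260208  221.05723581] [-0.36  0.31  0.82  1.83 -0.25  1.11  0.4 ] [-0.57295908  0.62063516 -6.28139433] 38.766182647436814
```

View pics/v5.png

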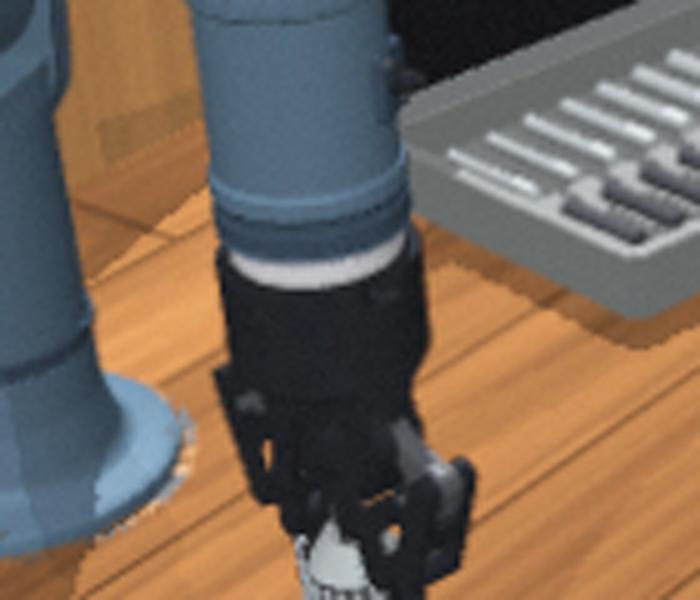

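```bash
python3 - <<'E'
from h import *
im=cv2.imread("pics/scene5.png"); o,p,r=st();print(p)
overlay("scene",im,[],(180,210,80,110),6,"pics/v5.png")
E
```

```text
[ 524.89918611 -219.21456521  219.66816963]
```

View pics/v5.png

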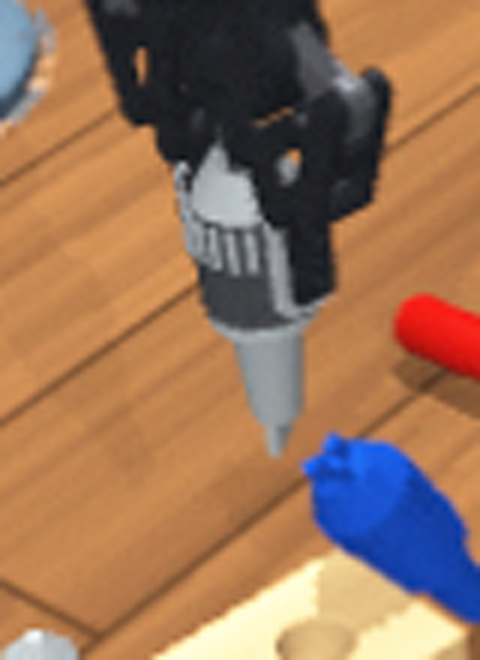

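```bash
cat > ov.py <<'E'
from h import *
import sys
px,py,yaw=map(float,sys.argv[1:4])
P=(px,py,yaw);m=pose(P,[[-19,0,125]])[0];z=pose((0,0,yaw),[[-np.sin(np.radians(35)),0,np.cos(np.radians(35))]])[0]
print(m,z)
plate=[[75,55,12],[75,-55,12],[-75,-55,12],[-75,55,12],[75,55,12]]
segs=[(ringpts(m,z,0,25),(0,255,0)),(ringpts(m,z,0,14.2),(0,0,255)),(pose(P,plate),(255,255,0))]
overlay("scene",cv2.imread("pics/scene0.png"),segs,(300,210,90,90),4.4*1.0,"pics/a.png")
overlay("top",cv2.imread("pics/top0.png"),segs,(235,190,90,90),4.4,"pics/b.png")
cv2.imwrite("pics/ov2.png",np.hstack([cv2.imread("pics/a.png"),cv2.imread("pics/b.png")]))
E
python3 ov.py 594.4 128.3 -0.08
```

```text
[575.46076758 129.81837919 125.        ] [-0.57174197  0.04583719  0.81915204]
```

View pics/ov2.png

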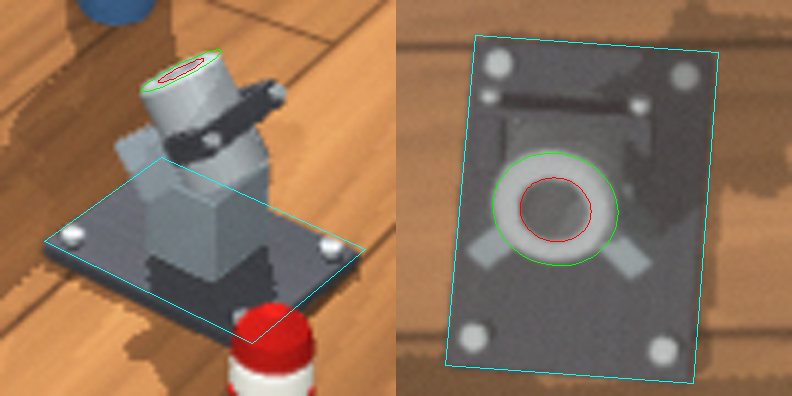

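```bash
cat >> h.py <<'E'
S=(594.4,128.3,-0.08)
M=pose(S,[[-19,0,125]])[0]; Z=pose((0,0,S[2]),[[-np.sin(np.radians(35)),0,np.cos(np.radians(35))]])[0]
Y=pose((0,0,S[2]),[[0,1,0]])[0]; X=np.cross(Y,Z); OFF=11.7
def sock(d,ang,dx=0,dy=0):
    "TCP pose: shoulder d above mouth; tool z at ang deg from socket x about socket z"
    a=np.radians(ang);return M+Z*(d+OFF)+X*dx+Y*dy, frame(-Z,X*np.cos(a)+Y*np.sin(a))
def rel():
    o,p,r=st();d=p-M;tz=r.apply([0,0,1])
    return dict(t=round(float(o["clock"]),2),d=round(float(d@Z-OFF),1),x=round(float(d@X),1),y=round(float(d@Y),1),ang=round(float(np.degrees(np.arctan2(tz@Y,tz@X))),1),tilt=round(float(np.degrees(np.arccos(-r.apply([0,1,0])@Z))),1),Fz=round(float(o["wrist_force"]@Z),1),Fx=round(float(o["wrist_force"]@X),1),Fy=round(float(o["wrist_force"]@Y),1),q=o["q"].round(2),w=round(float(o["grip_width"]),1))
E
python3 - <<'E'
from h import *
print(sock(90,46)[0])
rows([sock(90,46)])
E
```

```text
[517.31460919 134.48002094 208.3077629 ]
[{"x": -34.8, "y": 1.2, "z": -6.1, "ax": 3.4, "ay": -4.85, "az": -1.31}, {"x": -35.3, "y": 0.1, "z": -3.2, "ax": 3.4, "ay": -4.85, "az": -1.31}, {"x": -35.4, "y": -0.8, "z": -0.2, "ax": 3.4, "ay": -4.85, "az": -1.31}, {"x": -35.2, "y": -1.5, "z": 2.9, "ax": 3.4, "ay": -4.85, "az": -1.31}, {"x": -34.8, "y": -2.0, "z": 6.0, "ax": 3.4, "ay": -4.85, "az": -1.31}, {"x": -34.2, "y": -2.4, "z": 9.0, "ax": 3.4, "ay": -4.85, "az": -1.31}, {"x": -33.2, "y": -2.5, "z": 12.0, "ax": 3.4, "ay": -4.85, "az": -1.31}, {"x": -32.0, "y": -2.4, "z": 15.0, "ax": 3.4, "ay": -4.85, "az": -1.31}, {"x": -30.6, "y": -2.2, "z": 17.7, "ax": 3.4, "ay": -4.85, "az": -1.31}, {"x": -28.8, "y": -1.8, "z": 20.4, "ax": 3.4, "ay": -4.85, "az": -1.31}]
```

Call:
{"fn": "step_arm", "kwargs": {"commands": [{"x": -34.8, "y": 1.2, "z": -6.1, "ax": 3.4, "ay": -4.85, "az": -1.31}, {"x": -35.3, "y": 0.1, "z": -3.2, "ax": 3.4, "ay": -4.85, "az": -1.31}, {"x": -35.4, "y": -0.8, "z": -0.2, "ax": 3.4, "ay": -4.85, "az": -1.31}, {"x": -35.2, "y": -1.5, "z": 2.9, "ax": 3.4, "ay": -4.85, "az": -1.31}, {"x": -34.8, "y": -2.0, "z": 6.0, "ax": 3.4, "ay": -4.85, "az": -1.31}, {"x": -34.2, "y": -2.4, "z": 9.0, "ax": 3.4, "ay": -4.85, "az": -1.31}, {"x": -33.2, "y": -2.5, "z": 12.0, "ax": 3.4, "ay": -4.85, "az": -1.31}, {"x": -32.0, "y": -2.4, "z": 15.0, "ax": 3.4, "ay": -4.85, "az": -1.31}, {"x": -30.6, "y": -2.2, "z": 17.7, "ax": 3.4, "ay": -4.85, "az": -1.31}, {"x": -28.8, "y": -1.8, "z": 20.4, "ax": 3.4, "ay": -4.85, "az": -1.31}]}}

```text
clock: 6.42
eef_pos: [515.9, 133.2, 205.9]
ee_rot: [0.685, -0.545, 0.075, -0.477]
wrist_force: [1.7, -0.6, -5.2]
grip_width: 38.7
```

Call:
{"fn": "step_arm", "kwargs": {"commands": [{"x": 0, "y": 0, "z": 0, "ax": 0, "ay": 0, "az": 0}, {"x": 0, "y": 0, "z": 0, "ax": 0, "ay": 0, "az": 0}, {"x": 0, "y": 0, "z": 0, "ax": 0, "ay": 0, "az": 0}, {"x": 0, "y": 0, "z": 0, "ax": 0, "ay": 0, "az": 0}]}}

```text
clock: 6.75
eef_pos: [518.6, 130.6, 207.9]
ee_rot: [0.684, -0.544, 0.077, -0.479]
wrist_force: [0.5, -0.7, -5.3]
grip_width: 38.9
```

```bash
cat > look.py <<'E'
from h import *
import sys
k=sys.argv[1]
print(rel())
a=optics.snapshot("scene")[:,:,::-1];b=optics.snapshot("top")[:,:,::-1]
cv2.imwrite(f"pics/s_{k}.png",a);cv2.imwrite(f"pics/t_{k}.png",b)
o,p,r=st();ax=-r.apply([0,1,0]);sh=p-ax*OFF
segs=[(ringpts(M,Z,0,25),(0,255,0)),(ringpts(sh,ax,0,18.5),(0,0,255)),(ringpts(sh,ax,-42,9),(0,0,255)),([sh,sh-56*ax],(0,0,255)),(np.array([M,M+60*Z]),(0,255,0))]
overlay("scene",a,segs,(270,150,110,120),3.6*1.0,"pics/a.png")
overlay("top",b,segs,(220,180,110,120),3.6,"pics/b.png")
cv2.imwrite(f"pics/l_{k}.png",np.hstack([cv2.imread("pics/a.png"),cv2.imread("pics/b.png")]))
E
python3 look.py h1
```

```text
{'t': 6.75, 'd': 88.7, 'x': 1.1, 'y': -3.8, 'ang': 46.0, 'tilt': 0.4, 'Fz': -4.7, 'Fx': -2.6, 'Fy': -0.6, 'q': array([-0.87, -0.09,  0.33,  2.33,  0.82,  0.52, -0.46]), 'w': 38.9}
```

View pics/l_h1.png

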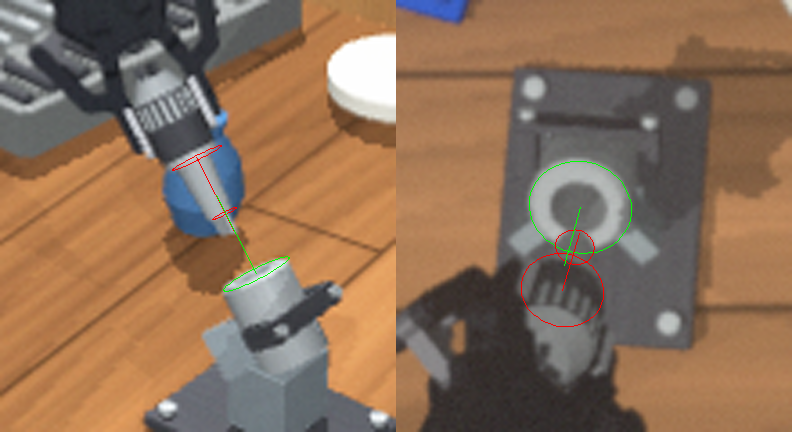

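```bash
python3 - <<'E'
from h import *
print(rel())
overlay("scene",cv2.imread("pics/s_h1.png"),[],(305,175,50,50),10,"pics/v6.png")
E
```

```text
{'t': 6.85, 'd': 89.2, 'x': 2.8, 'y': -3.2, 'ang': 45.9, 'tilt': 0.3, 'Fz': -4.3, 'Fx': -3.5, 'Fy': -0.0, 'q': array([-0.87, -0.09,  0.33,  2.33,  0.82,  0.52, -0.46]), 'w': 38.9}
```

View pics/v6.png

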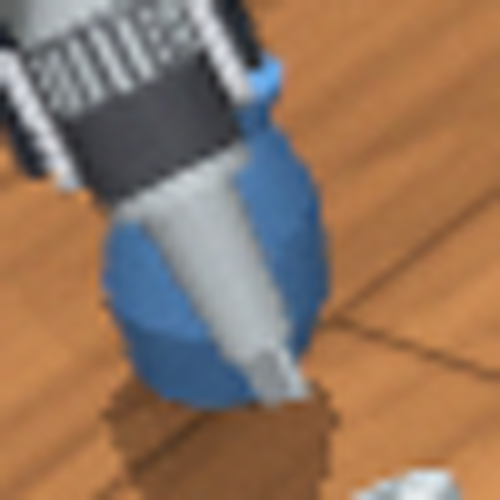

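```bash
cat > tang.py <<'E'
from h import *
import sys
def box(sh,r,th,corr=(0,0,0)):
    ax=-r.apply([0,1,0]);a=np.radians(th);u=r.apply([0,0,1])*np.cos(a)+np.cross(ax,r.apply([0,0,1]))*np.sin(a);v=np.cross(ax,u)
    sh=sh+np.array(corr)
    bot=[sh-56*ax+u*8.5*i+v*2*j for i,j in((1,1),(1,-1),(-1,-1),(-1,1),(1,1))]
    top=[q+14*ax for q in bot]
    return [(bot,(0,0,255)),(top,(0,255,255))]+[([bot[i],top[i]],(0,0,255)) for i in range(4)]
def sheet(img,n,p,r,ths,out,f=8,h=36):
    ax=-r.apply([0,1,0]);sh=p-ax*OFF;c=proj(n,sh-45*ax)[0]
    w=(int(c[0])-h//2,int(c[1])-h//2,h-12,h-12);L=[]
    for t in ths:
        segs=box(sh,r,t) if t is not None else []
        overlay(n,img,segs,w,f,"pics/a.png");L.append(cv2.imread("pics/a.png"))
    cv2.imwrite(out,np.hstack(L))
if __name__=="__main__":
    o,p,r=st();sheet(cv2.imread("pics/s_h1.png"),"scene",p,r,[None,-62,-46,-30],"pics/v7.png")
E
python3 tang.py
```

```text
(no output)
```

View pics/v7.png

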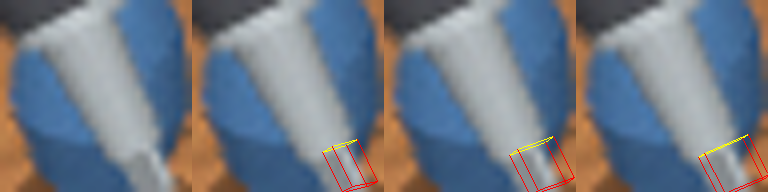

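```bash
python3 - <<'E'
from h import *
print(rel());rows([sock(62,0)]);
E
```

```text
{'t': 6.85, 'd': 89.2, 'x': 2.8, 'y': -3.2, 'ang': 45.9, 'tilt': 0.3, 'Fz': -4.3, 'Fx': -3.5, 'Fy': -0.0, 'q': array([-0.87, -0.09,  0.33,  2.33,  0.82,  0.52, -0.46]), 'w': 38.9}
[{"x": -0.5, "y": 3.4, "z": 0.0, "ax": -0.01, "ay": 5.74, "az": 0.04}, {"x": -0.5, "y": 3.4, "z": -0.0, "ax": -0.01, "ay": 5.74, "az": 0.04}, {"x": -0.6, "y": 3.4, "z": -0.1, "ax": -0.01, "ay": 5.74, "az": 0.04}, {"x": -0.5, "y": 3.4, "z": -0.1, "ax": -0.01, "ay": 5.74, "az": 0.04}, {"x": -0.5, "y": 3.4, "z": -0.2, "ax": -0.01, "ay": 5.74, "az": 0.04}, {"x": -0.5, "y": 3.4, "z": -0.2, "ax": -0.01, "ay": 5.74, "az": 0.04}, {"x": -0.5, "y": 3.4, "z": -0.2, "ax": -0.01, "ay": 5.74, "az": 0.04}, {"x": -0.5, "y": 3.4, "z": -0.3, "ax": -0.01, "ay": 5.74, "az": 0.04}]
```

Call:
{"fn": "step_arm", "kwargs": {"commands": [{"x": -0.5, "y": 3.4, "z": 0, "ax": 0, "ay": 5.74, "az": 0.04}, {"x": -0.5, "y": 3.4, "z": 0, "ax": 0, "ay": 5.74, "az": 0.04}, {"x": -0.6, "y": 3.4, "z": -0.1, "ax": 0, "ay": 5.74, "az": 0.04}, {"x": -0.5, "y": 3.4, "z": -0.1, "ax": 0, "ay": 5.74, "az": 0.04}, {"x": -0.5, "y": 3.4, "z": -0.2, "ax": 0, "ay": 5.74, "az": 0.04}, {"x": -0.5, "y": 3.4, "z": -0.2, "ax": 0, "ay": 5.74, "az": 0.04}, {"x": -0.5, "y": 3.4, "z": -0.2, "ax": 0, "ay": 5.74, "az": 0.04}, {"x": -0.5, "y": 3.4, "z": -0.3, "ax": 0, "ay": 5.74, "az": 0.04}, {"x": 0, "y": 0, "z": 0, "ax": 0, "ay": 0, "az": 0}, {"x": 0, "y": 0, "z": 0, "ax": 0, "ay": 0, "az": 0}]}}

```text
clock: 7.68
eef_pos: [533.8, 134.3, 186.3]
ee_rot: [-0.603, 0.313, -0.338, 0.651]
wrist_force: [0.6, 0.1, -5.3]
grip_width: 38.8
```

Call:
{"fn": "step_arm", "kwargs": {"commands": [{"x": 0, "y": 0, "z": 0, "ax": 0, "ay": 0, "az": 0}, {"x": 0, "y": 0, "z": 0, "ax": 0, "ay": 0, "az": 0}]}}

```text
clock: 7.85
eef_pos: [533.8, 135.2, 186.7]
ee_rot: [-0.604, 0.312, -0.338, 0.651]
wrist_force: [0.2, 0.7, -6.2]
grip_width: 38.3
```

```bash
python3 look.py h2; python3 - <<'E'
from h import *
print(rel())
import tang
o,p,r=st();tang.sheet(cv2.imread("pics/s_h2.png"),"scene",p,r,[None,-62,-46,-30],"pics/v8.png")
E
```

```text
{'t': 7.85, 'd': 62.9, 'x': 1.0, 'y': 2.0, 'ang': 0.2, 'tilt': 0.3, 'Fz': -5.1, 'Fx': -3.5, 'Fy': 0.7, 'q': array([-0.83, -0.01,  0.32,  2.32,  0.85,  0.44, -1.3 ]), 'w': 38.3}
{'t': 7.95, 'd': 63.0, 'x': 0.9, 'y': 2.2, 'ang': 0.1, 'tilt': 0.3, 'Fz': -3.7, 'Fx': -2.5, 'Fy': 1.2, 'q': array([-0.83, -0.01,  0.32,  2.32,  0.85,  0.44, -1.3 ]), 'w': 38.7}
```

View pics/l_h2.png

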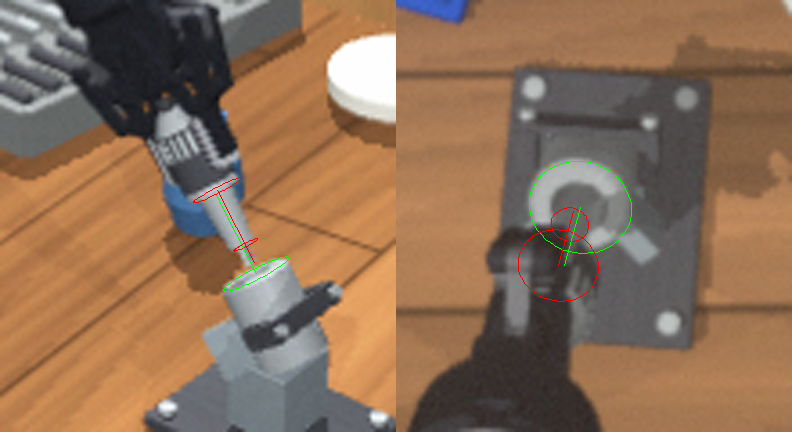

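View pics/v8.png

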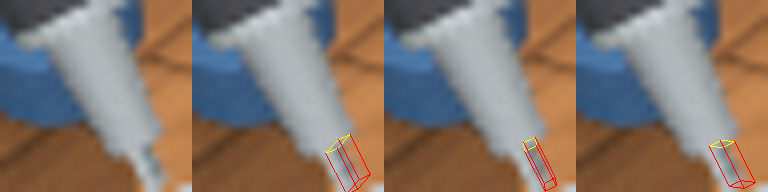

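```bash
python3 - <<'E'
from h import *
import tang
o,p,r=st()
for k,pp,rr in(("h2",p,r),):
    ax=-rr.apply([0,1,0]);sh=pp-ax*OFF;c=proj("scene",sh-49*ax)[0];print(c)
    w=(int(c[0])-13,int(c[1])-11,22,22);L=[]
    im=cv2.imread(f"pics/s_{k}.png")
    for t in [None,-75,-62,-46,-30,-15]:
        overlay("scene",im,[] if t is None else tang.box(sh,rr,t,(-1.5,0,0)),w,12,"pics/a.png");L.append(cv2.imread("pics/a.png"))
    cv2.imwrite("pics/v9.png",np.vstack([np.hstack(L[:3]),np.hstack(L[3:])]))
E
```

```text
[339.04115061 220.03324463]
```

View pics/v9.png

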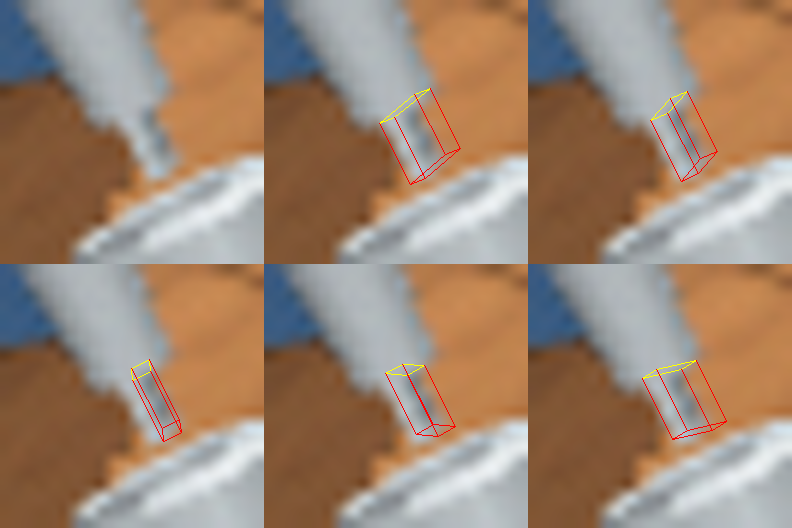

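```bash
python3 - <<'E'
from h import *
print(rel());rows([sock(30,5,.5,.5)],step=6);
E
```

```text
{'t': 7.95, 'd': 63.0, 'x': 0.9, 'y': 2.2, 'ang': 0.1, 'tilt': 0.3, 'Fz': -3.7, 'Fx': -2.5, 'Fy': 1.2, 'q': array([-0.83, -0.01,  0.32,  2.32,  0.85,  0.44, -1.3 ]), 'w': 38.7}
[{"x": 0.3, "y": 5.5, "z": -0.1, "ax": -0.04, "ay": -0.81, "az": -0.03}, {"x": 0.3, "y": 5.5, "z": -0.1, "ax": -0.04, "ay": -0.81, "az": -0.03}, {"x": 0.3, "y": 5.5, "z": -0.1, "ax": -0.04, "ay": -0.81, "az": -0.03}, {"x": 0.3, "y": 5.5, "z": -0.1, "ax": -0.04, "ay": -0.81, "az": -0.03}, {"x": 0.3, "y": 5.5, "z": -0.1, "ax": -0.04, "ay": -0.81, "az": -0.03}, {"x": 0.3, "y": 5.5, "z": -0.0, "ax": -0.04, "ay": -0.81, "az": -0.03}]
```

Call:
{"fn": "step_arm", "kwargs": {"commands": [{"x": 0.3, "y": 5.5, "z": -0.1, "ax": -0.04, "ay": -0.81, "az": -0.03}, {"x": 0.3, "y": 5.5, "z": -0.1, "ax": -0.04, "ay": -0.81, "az": -0.03}, {"x": 0.3, "y": 5.5, "z": -0.1, "ax": -0.04, "ay": -0.81, "az": -0.03}, {"x": 0.3, "y": 5.5, "z": -0.1, "ax": -0.04, "ay": -0.81, "az": -0.03}, {"x": 0.3, "y": 5.5, "z": -0.1, "ax": -0.04, "ay": -0.81, "az": -0.03}, {"x": 0.3, "y": 5.5, "z": 0, "ax": -0.04, "ay": -0.81, "az": -0.03}, {"x": 0, "y": 0, "z": 0, "ax": 0, "ay": 0, "az": 0}, {"x": 0, "y": 0, "z": 0, "ax": 0, "ay": 0, "az": 0}, {"x": 0, "y": 0, "z": 0, "ax": 0, "ay": 0, "az": 0}]}}

```text
clock: 8.7
eef_pos: [552.0, 132.2, 159.1]
ee_rot: [-0.616, 0.341, -0.313, 0.637]
wrist_force: [0.9, -0.2, -5.7]
grip_width: 38.7
```

```bash
python3 look.py h3
```

```text
{'t': 8.7, 'd': 29.7, 'x': 0.3, 'y': 0.5, 'ang': 5.0, 'tilt': 0.0, 'Fz': -5.2, 'Fx': -2.5, 'Fy': -0.1, 'q': array([-0.81,  0.08,  0.34,  2.3 ,  0.91,  0.36, -1.27]), 'w': 38.7}
```

View pics/l_h3.png

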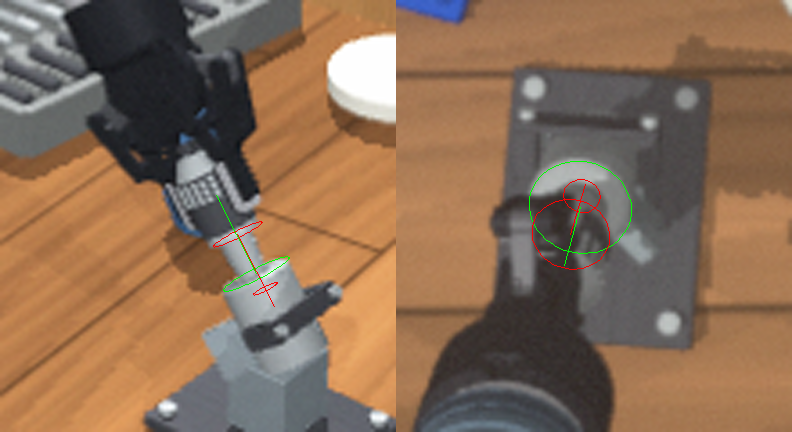

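Call:
{"fn": "step_arm", "kwargs": {"commands": [{"x": 0, "y": 4, "z": 0, "ax": 0, "ay": 0, "az": 0}, {"x": 0, "y": 4, "z": 0, "ax": 0, "ay": 0, "az": 0}, {"x": 0, "y": 3, "z": 0, "ax": 0, "ay": 0, "az": 0}, {"x": 0, "y": 2, "z": 0, "ax": 0, "ay": 0, "az": 0}, {"x": 0, "y": 0, "z": 0, "ax": 0, "ay": 0, "az": 0}, {"x": 0, "y": 0, "z": 0, "ax": 0, "ay": 0, "az": 0}]}}

```text
clock: 9.3
eef_pos: [559.4, 131.4, 148.2]
ee_rot: [-0.616, 0.342, -0.313, 0.637]
wrist_force: [0.0, 0.5, -5.3]
grip_width: 38.7
```

```bash
python3 -c "
from h import *
print(rel())"
```

```text
{'t': 9.3, 'd': 16.6, 'x': 0.1, 'y': 0.3, 'ang': 5.0, 'tilt': 0.1, 'Fz': -4.3, 'Fx': -3.1, 'Fy': 0.5, 'q': array([-0.81,  0.12,  0.35,  2.3 ,  0.94,  0.33, -1.3 ]), 'w': 38.7}
```

Call:
{"fn": "step_arm", "kwargs": {"commands": [{"x": 0, "y": 1.5, "z": 0, "ax": 0, "ay": 0, "az": 0}, {"x": 0, "y": 1.5, "z": 0, "ax": 0, "ay": 0, "az": 0}, {"x": 0, "y": 0, "z": 0, "ax": 0, "ay": 0, "az": 0}]}}

```text
clock: 9.55
eef_pos: [561.3, 131.5, 146.0]
ee_rot: [-0.616, 0.341, -0.313, 0.637]
wrist_force: [0.3, 0.2, -5.3]
grip_width: 39.0
```

Call:
{"fn": "step_arm", "kwargs": {"commands": [{"x": 0, "y": 1, "z": 0, "ax": 0, "ay": 0, "az": 0}, {"x": 0, "y": 0, "z": 0, "ax": 0, "ay": 0, "az": 0}]}}

```text
clock: 9.72
eef_pos: [561.8, 131.5, 145.2]
ee_rot: [-0.616, 0.341, -0.313, 0.637]
wrist_force: [-0.5, 0.8, -5.7]
grip_width: 38.6
```

```bash
python3 -c "
from h import *
print(rel())"
```

```text
{'t': 9.72, 'd': 12.8, 'x': 0.3, 'y': 0.6, 'ang': 5.0, 'tilt': 0.0, 'Fz': -4.4, 'Fx': -3.7, 'Fy': 0.7, 'q': array([-0.81,  0.13,  0.35,  2.3 ,  0.95,  0.32, -1.31]), 'w': 38.6}
```

Call:
{"fn": "step_arm", "kwargs": {"commands": [{"x": 0, "y": 1, "z": 0, "ax": 0, "ay": 0, "az": 0}, {"x": 0, "y": 0, "z": 0, "ax": 0, "ay": 0, "az": 0}]}}

```text
clock: 9.88
eef_pos: [562.3, 131.5, 144.6]
ee_rot: [-0.616, 0.341, -0.313, 0.637]
wrist_force: [-2.6, 0.3, -2.4]
grip_width: 38.8
```

Call:
{"fn": "step_arm", "kwargs": {"commands": [{"x": 0, "y": 0.7, "z": 0, "ax": 0, "ay": 0, "az": 0}, {"x": 0, "y": 0, "z": 0, "ax": 0, "ay": 0, "az": 0}]}}

```text
clock: 10.05
eef_pos: [562.6, 131.6, 144.3]
ee_rot: [-0.616, 0.341, -0.313, 0.637]
wrist_force: [-7.4, -0.8, 1.8]
grip_width: 38.7
```

```bash
python3 -c "
from h import *
print(rel())"
```

```text
{'t': 10.05, 'd': 11.6, 'x': 0.4, 'y': 0.7, 'ang': 5.0, 'tilt': 0.0, 'Fz': 5.7, 'Fx': -5.0, 'Fy': -1.4, 'q': array([-0.81,  0.13,  0.36,  2.29,  0.95,  0.32, -1.32]), 'w': 38.7}
```

Call:
{"fn": "step_arm", "kwargs": {"commands": [{"x": 0, "y": 0, "z": 0, "ax": 0, "ay": -4, "az": 0}, {"x": 0, "y": 0, "z": 0, "ax": 0, "ay": -4, "az": 0}, {"x": 0, "y": 0, "z": 0, "ax": 0, "ay": 0, "az": 0}]}}

```text
clock: 10.3
eef_pos: [562.6, 131.5, 144.3]
ee_rot: [0.637, -0.385, 0.269, -0.612]
wrist_force: [-5.7, 0.0, 1.1]
grip_width: 38.9
```

```bash
python3 -c "
from h import *
print(rel(),st()[0]['moment'])"
```

```text
{'t': 10.3, 'd': 11.5, 'x': 0.5, 'y': 0.7, 'ang': 13.1, 'tilt': 0.0, 'Fz': 4.2, 'Fx': -4.0, 'Fy': -0.5, 'q': array([-0.79,  0.13,  0.34,  2.29,  0.96,  0.32, -1.18]), 'w': 38.9} [ 0.01869723  1.43669125 -0.08884281]
```

Call:
{"fn": "step_arm", "kwargs": {"commands": [{"x": 0, "y": 0.1, "z": 0, "ax": 0, "ay": -4, "az": 0}, {"x": 0, "y": 0, "z": 0, "ax": 0, "ay": -4, "az": 0}, {"x": 0, "y": 0, "z": 0, "ax": 0, "ay": 0, "az": 0}]}}

```text
clock: 10.55
eef_pos: [562.7, 131.5, 144.1]
ee_rot: [0.654, -0.427, 0.224, -0.583]
wrist_force: [-3.6, -0.5, -0.2]
grip_width: 38.4
```

Call:
{"fn": "step_arm", "kwargs": {"commands": [{"x": 0, "y": 0.1, "z": 0, "ax": 0, "ay": -4, "az": 0}, {"x": 0, "y": 0, "z": 0, "ax": 0, "ay": -4, "az": 0}, {"x": 0, "y": 0, "z": 0, "ax": 0, "ay": 0, "az": 0}]}}

```text
clock: 10.8
eef_pos: [562.7, 131.3, 143.5]
ee_rot: [0.667, -0.466, 0.179, -0.553]
wrist_force: [0.4, 0.9, -5.1]
grip_width: 38.8
```

Call:
{"fn": "step_arm", "kwargs": {"commands": [{"x": 0, "y": 0.8, "z": 0, "ax": 0, "ay": 0, "az": 0}, {"x": 0, "y": 0, "z": 0, "ax": 0, "ay": 0, "az": 0}]}}

```text
clock: 10.97
eef_pos: [563.2, 131.2, 142.7]
ee_rot: [0.667, -0.466, 0.179, -0.553]
wrist_force: [0.3, 0.1, -5.6]
grip_width: 38.7
```

```bash
python3 -c "
from h import *
print(rel(),st()[0]['moment'])"
```

```text
{'t': 10.97, 'd': 9.9, 'x': 0.1, 'y': 0.4, 'ang': 28.9, 'tilt': 0.1, 'Fz': -4.8, 'Fx': -3.0, 'Fy': 0.1, 'q': array([-0.77,  0.14,  0.31,  2.29,  0.97,  0.32, -0.91]), 'w': 38.7} [0.16046312 1.36870073 0.04114755]
```

Call:
{"fn": "step_arm", "kwargs": {"commands": [{"x": 0, "y": 0.5, "z": 0, "ax": 0, "ay": -3, "az": 0}, {"x": 0, "y": 0.8, "z": 0, "ax": 0, "ay": 0, "az": 0}, {"x": 0, "y": 0.8, "z": 0, "ax": 0, "ay": 0, "az": 0}, {"x": 0, "y": 0, "z": 0, "ax": 0, "ay": 0, "az": 0}]}}

```text
clock: 11.3
eef_pos: [564.3, 131.2, 141.0]
ee_rot: [0.672, -0.48, 0.161, -0.54]
wrist_force: [-1.5, 0.5, -5.6]
grip_width: 38.8
```

```bash
python3 -c "
from h import *
print(rel(),st()[0]['moment'])"
```

```text
{'t': 11.3, 'd': 7.8, 'x': 0.0, 'y': 0.4, 'ang': 31.9, 'tilt': 0.1, 'Fz': -3.7, 'Fx': -4.5, 'Fy': 0.4, 'q': array([-0.76,  0.14,  0.31,  2.29,  0.97,  0.31, -0.87]), 'w': 38.8} [0.20355922 1.42405272 0.09449779]
```

Call:
{"fn": "step_arm", "kwargs": {"commands": [{"x": 0, "y": 1, "z": 0, "ax": 0, "ay": 0, "az": 0}, {"x": 0, "y": 1, "z": 0, "ax": 0, "ay": 0, "az": 0}, {"x": 0, "y": 1, "z": 0, "ax": 0, "ay": 0, "az": 0}, {"x": 0, "y": 1, "z": 0, "ax": 0, "ay": 0, "az": 0}, {"x": 0, "y": 0, "z": 0, "ax": 0, "ay": 0, "az": 0}]}}

```text
clock: 11.72
eef_pos: [566.6, 131.0, 137.9]
ee_rot: [0.672, -0.481, 0.161, -0.54]
wrist_force: [-4.6, 0.7, -1.7]
grip_width: 38.7
```

Call:
{"fn": "step_arm", "kwargs": {"commands": [{"x": 0, "y": 1, "z": 0, "ax": 0, "ay": 0, "az": 0}, {"x": 0, "y": 1, "z": 0, "ax": 0, "ay": 0, "az": 0}, {"x": 0, "y": 1, "z": 0, "ax": 0, "ay": 0, "az": 0}, {"x": 0, "y": 0, "z": 0, "ax": 0, "ay": 0, "az": 0}]}}

```text
clock: 12.05
eef_pos: [568.2, 130.9, 135.7]
ee_rot: [0.672, -0.481, 0.161, -0.54]
wrist_force: [-5.6, -0.5, 1.4]
grip_width: 38.6
```

```bash
python3 -c "
from h import *
print(rel(),st()[0]['moment'])"
```

```text
{'t': 12.05, 'd': 1.2, 'x': 0.1, 'y': 0.5, 'ang': 32.0, 'tilt': 0.0, 'Fz': 4.3, 'Fx': -3.7, 'Fy': -1.0, 'q': array([-0.76,  0.16,  0.32,  2.29,  0.99,  0.3 , -0.89]), 'w': 38.6} [ 0.0020707   1.71331048 -0.08336131]
```

Call:
{"fn": "step_arm", "kwargs": {"commands": [{"x": 0, "y": 1, "z": 0, "ax": 0, "ay": 0, "az": 0}, {"x": 0, "y": 1, "z": 0, "ax": 0, "ay": 0, "az": 0}, {"x": 0, "y": 0, "z": 0, "ax": 0, "ay": 0, "az": 0}]}}

```text
clock: 12.3
eef_pos: [568.9, 131.0, 134.6]
ee_rot: [0.672, -0.481, 0.161, -0.54]
wrist_force: [-15.7, -1.3, 9.9]
grip_width: 38.7
```

```bash
python3 look.py p1
```

```text
{'t': 12.3, 'd': -0.1, 'x': 0.1, 'y': 0.6, 'ang': 31.9, 'tilt': 0.0, 'Fz': 17.1, 'Fx': -7.1, 'Fy': -2.6, 'q': array([-0.76,  0.16,  0.32,  2.29,  1.  ,  0.3 , -0.89]), 'w': 38.7}
```

View pics/l_p1.png

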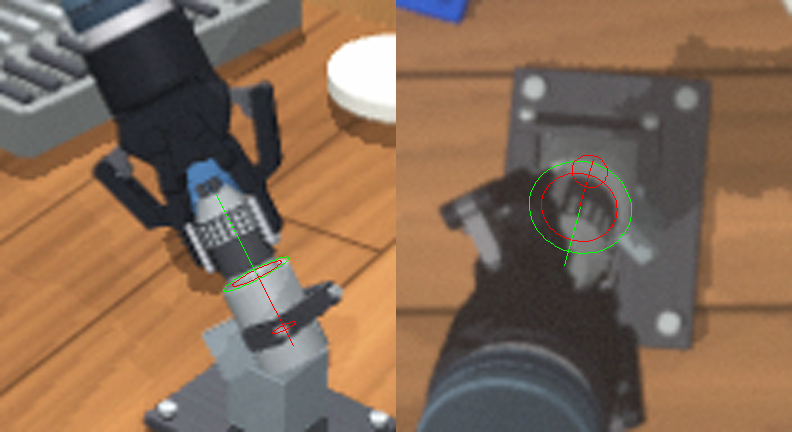

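Call:
{"fn": "step_arm", "kwargs": {"commands": [{"x": 0, "y": 1, "z": 0, "ax": 0, "ay": 0, "az": 0}, {"x": 0, "y": 1, "z": 0, "ax": 0, "ay": 0, "az": 0}, {"x": 0, "y": 0, "z": 0, "ax": 0, "ay": 0, "az": 0}]}}

```text
clock: 12.65
eef_pos: [569.0, 131.0, 134.4]
ee_rot: [0.672, -0.48, 0.161, -0.541]
wrist_force: [-36.7, -3.0, 35.8]
grip_width: 38.7
```

```bash
python3 -c "
from h import *
print(rel(),st()[0]['moment'])"
```

```text
{'t': 12.65, 'd': -0.2, 'x': 0.1, 'y': 0.7, 'ang': 31.9, 'tilt': 0.0, 'Fz': 50.2, 'Fx': -9.2, 'Fy': -6.0, 'q': array([-0.76,  0.16,  0.32,  2.29,  1.  ,  0.3 , -0.9 ]), 'w': 38.7} [-0.86204322  2.86103393 -0.72506598]
```

Call:
{"fn": "step_arm", "kwargs": {"commands": [{"x": 0, "y": -1, "z": 0, "ax": 0, "ay": 0, "az": 0}, {"x": 0, "y": -1, "z": 0, "ax": 0, "ay": 0, "az": 0}, {"x": 0, "y": -0.6, "z": 0, "ax": 0, "ay": 0, "az": 0}, {"x": 0, "y": 0, "z": 0, "ax": 0, "ay": 0, "az": 0}]}}

```text
clock: 12.98
eef_pos: [568.9, 131.0, 134.6]
ee_rot: [0.672, -0.481, 0.161, -0.54]
wrist_force: [-11.1, 0.5, 5.9]
grip_width: 38.8
```

```bash
python3 -c "
from h import *
print(rel(),st()[0]['moment'])"
```

```text
{'t': 12.98, 'd': -0.0, 'x': 0.1, 'y': 0.6, 'ang': 32.0, 'tilt': 0.1, 'Fz': 11.2, 'Fx': -5.7, 'Fy': -0.4, 'q': array([-0.76,  0.16,  0.32,  2.29,  1.  ,  0.3 , -0.89]), 'w': 38.8} [-0.08292316  1.87534975 -0.14738273]
```

Call:
{"fn": "step_arm", "kwargs": {"commands": [{"x": 0, "y": 0, "z": 0, "ax": 0, "ay": 0, "az": 0}, {"x": 0, "y": 0, "z": 0, "ax": 0, "ay": 0, "az": 0}, {"x": 0, "y": 0, "z": 0, "ax": 0, "ay": 0, "az": 0}, {"x": 0, "y": 0, "z": 0, "ax": 0, "ay": 0, "az": 0}, {"x": 0, "y": 0, "z": 0, "ax": 0, "ay": 0, "az": 0}, {"x": 0, "y": 0, "z": 0, "ax": 0, "ay": 0, "az": 0}], "claw": 1}}

```text
clock: 13.48
eef_pos: [569.9, 130.9, 134.9]
ee_rot: [0.672, -0.48, 0.161, -0.54]
wrist_force: [-0.7, 0.3, -0.4]
grip_width: 85.6
```

Call:
{"fn": "step_arm", "kwargs": {"commands": [{"x": 0, "y": -6, "z": 0, "ax": 0, "ay": 0, "az": 0}, {"x": 0, "y": -12, "z": 0, "ax": 0, "ay": 0, "az": 0}, {"x": 0, "y": -20, "z": 0, "ax": 0, "ay": 0, "az": 0}, {"x": 0, "y": -25, "z": 0, "ax": 0, "ay": 0, "az": 0}, {"x": 0, "y": -25, "z": 0, "ax": 0, "ay": 0, "az": 0}, {"x": 0, "y": -25, "z": 0, "ax": 0, "ay": 0, "az": 0}, {"x": 0, "y": -20, "z": 0, "ax": 0, "ay": 0, "az": 0}, {"x": 0, "y": 0, "z": 0, "ax": 0, "ay": 0, "az": 0}, {"x": 0, "y": 0, "z": 0, "ax": 0, "ay": 0, "az": 0}, {"x": 0, "y": 0, "z": 0, "ax": 0, "ay": 0, "az": 0}]}}

```text
clock: 14.32
eef_pos: [493.1, 136.5, 242.9]
ee_rot: [0.672, -0.481, 0.161, -0.54]
wrist_force: [-0.5, -0.6, 0.2]
grip_width: 85.5
```

```bash
python3 - <<'E'
from h import *
print(rel())
a=optics.snapshot("scene")[:,:,::-1];b=optics.snapshot("top")[:,:,::-1]
cv2.imwrite("pics/sF.png",a)
segs=[(ringpts(M,Z,0,18.5),(0,0,255)),(ringpts(M,Z,48,20),(0,0,255)),([M,M+71*Z],(0,255,0))]
overlay("scene",a,[],(290,170,90,90),4.4,"pics/a.png");overlay("scene",a,segs,(290,170,90,90),4.4,"pics/b.png")
cv2.imwrite("pics/f1.png",np.hstack([cv2.imread("pics/a.png"),cv2.imread("pics/b.png")]))
E
```

```text
{'t': 14.32, 'd': 132.3, 'x': -0.0, 'y': 0.1, 'ang': 32.0, 'tilt': 0.1, 'Fz': 0.4, 'Fx': -0.2, 'Fy': -0.7, 'q': array([-0.81, -0.19,  0.22,  2.33,  0.73,  0.63, -0.64]), 'w': 85.5}
```

View pics/f1.png

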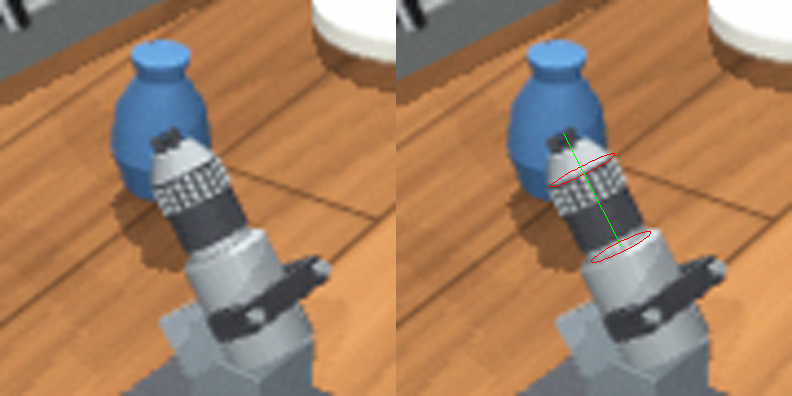

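View pics/sF.png

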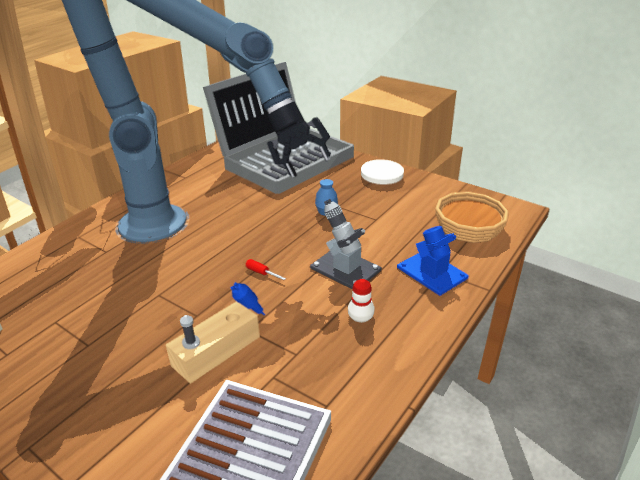

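```bash
python3 -c "
from station import ticket,sensors
print(ticket.sign_off(),sensors.get_obs()['clock'])"
```

```text
the job is handed in; nothing more can be done
the job is handed in; nothing more can be done
```

The chuck is home in the leaning socket, released and standing by itself, and the job was handed in at about 14.4 s of the 51 s allowed. No verdict was reported.

- **Finding the slot:** I gripped the chuck by its body, lifted it clear of the block and lowered it along the socket's axis until the tang touched at 12 mm short of home. Turning it with about 10 N of push, it dropped into the slot after about 24 degrees.
- **Pressing home:** It met a rigid stop with the measured shoulder 0.2 mm from the mouth plane. The chuck did not move further when the push rose to about 55 N; the tang was already in the slot then.
- **After release:** With the gripper backed off and touching nothing, the scene picture shows the chuck seated with its collar at the socket's face. Drawn over that picture, the modelled home position matches to about 2 pixels, roughly 3 mm. That is no tighter than the 2.5 mm limit, so the rigid stop is the stronger evidence.
- **Other wares:** The spare holder, snowman, vase and screwdriver look unmoved by eye; I did not measure them.
- **Blue look-alike chuck:** It stood on its tip and fell over by itself against the block early in the run. I never touched it.

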